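# Set a ring mandrel out for inspection

## Robot

A 6-joint arm with a two-finger parallel gripper is mounted at the origin on the work surface. World frame = base frame: x ahead of the robot, y to its left, z up, the work surface at z = 0. Lengths are in mm, angles in rad, forces in N, time in s.
With the tool pointing down it reaches from about 275 to 750 mm from the base axis. Payload 10.2 kg.
Tool frame: the origin (TCP) lies between the finger pads; the fingertips stand 17 mm ahead of it and the grasp point (between the pads) lies 2 mm behind it; z points along the fingers, y is the direction in which the jaws open and shut (so a half turn about z gives the same grasp; the last joint's range is limited). The gripper opens to 88 mm and grips with 3 to 60 N. Pads are 18 mm wide; open, the fingers measure 123 mm over their backs; the gripper's body (75 mm by 187 mm) begins 45 mm behind the grasp point.
Start: joints at [0.927, 0.313, 1.498, -0, 1.331, -0.223], TCP at [214.471, 479.201, 255.72] pointing down, gripper open.
Joint ranges: [-2.94, 2.94], [-0.97, 2.17], [0.19, 2.56], [-1.23, 4.37], [0.02, 3.11], [-2.88, 2.88]. Speed limits (rad/s): [2.39, 2.39, 3.01, 3.14, 3.14, 3.14].

## Interface

Orientations are given as [roll, pitch, yaw] about the fixed x, y, z axes, in that order (R = Rz(yaw) Ry(pitch) Rx(roll)).
In Python, from bench import * gives the robot as it stands. Calls block until the motion is done:
- move_ptp(position, orientation): joint-space move of the TCP to a pose.
- line_to(position, feed=150, ori=None, threshold=None): straight line of the TCP; ori=None keeps the orientation; feed is the mean speed in mm/s. With threshold (N) it stops when the force on the tool has changed by that much, and returns True; else False.
- move_joints(angles): joint-space move.
- grip(opening, effort=None): finger opening in mm; effort is the grip in N (None keeps the last); returns when the fingers have stopped.
- dwell(seconds).
- inverse_kinematics(position, orientation): joint angles nearest the present ones, or None.
- read_camera(name): name is "scene" or "top" or "wrist"; returns (picture, depth): 400x640x3 uint8, red, green, blue; 400x640 float32, mm along the optical axis (not along the pixel's ray), 0 where there is no reading.
- calibration(name): a dict with "mtx" (3x3 intrinsics, pixels), "position" and "rotation" of the camera in the world. Camera axes: x right, y down, z forward; pixel columns grow to the right and rows downward; lengths in mm; the calibration is good to about 2 mm. A picture is of the moment at which its call begins: read the wrist's pose just before it. calibration takes no time and is no camera call; for the wrist camera it gives the pose at the moment of the call.
A pose or a line that the arm cannot do raises Unreachable and nothing moves.
- hand_in(): hands the job in, once; it reports no verdict.
Trained networks look in the newest picture that a camera, given by its name, has taken for a name from the list of things; names that differ only in an ending like _2 or _b are one class to them, and where a whole thing is asked for, a point or a joint stands for the part that bears it (a point fixed in the world has none). Each returns a list of dicts, best first, with "p" (0 to 1); they miss things now and then, are a little off and sometimes report something else, mostly with a low value. They report only what shows in the picture. A call takes as long as a camera call.
- spot_in(camera, query): "location" ([x, y, z] in mm, in the coordinates of the camera as it stood for that picture, good to about 4 mm: the middle of the surface that is visible of it).
- spot_point(camera, query): "location" ([x, y, z] in mm, in the coordinates of the camera as it stood for that picture, good to about 4 mm: a listed point, or the origin of a listed thing).
Readings, each from a call of its own:
- read_time(): time.
- read_qpos(): joint angles.
- read_joint_vel(): joint speeds.
- read_joint_torque(): joint torques, N m.
- read_position(): TCP position.
- read_orientation(): TCP orientation.
- read_force(): force on the tool from outside, world axes, zero at the start.
- read_moment(): the same for the moment, N m.
- read_gripper_width(): finger opening in mm.
Only numpy, scipy, OpenCV 4.12 (cv2) and the standard library are available. Lean on these libraries where they do the work, as an engineer would, in place of code of your own. Each camera call takes 0.05 s, during which the arm holds its last target. There are 200 camera calls.

## Task

Open the mirror lid of the black inspection case (it has an orange tab) and leave it standing a little past upright, tipped back to about 110 degrees from closed, like a laptop screen. Pull the red-handled ring mandrel out of the leaning tool stand, where a spring clip holds it, and lay it down gently on the two white V rests inside the case, centred across both, either way round. Leave the other two tools in the stand and do not disturb anything else on the bench.

Things in the scene. Friction and masses are not known exactly. Their poses are not given: they have to be found in the camera images.
- case: Fixed low black case, 130 mm deep (x), 250 mm wide (y); origin under its centre. Floor 12 mm above the bench, side walls 8 mm thick up to 38 mm, back wall up to 58 mm, no front wall. Two white V rests (10 mm thick, 40 mm wide over the arms, arm tops 47 mm above the bench) at x = -35 mm, y = -50 and +50 mm, 90 mm clear between them; hidden until the lid is open.
- cradle (a point): Point midway between the two V rests, 41 mm above the bench: about where the axis of the laid mandrel passes. Axes as the case: the laid mandrel lies along y, x points away from the robot to the hinge.
- lid (a joint): Angle of the mirror lid (rad): 0 closed and flat, 1.57 upright, at most 2.6; wanted 1.92 (110 degrees). The hinge is stiff (about 0.4 N m) and stays where it is left. The lid is a panel 135 mm long from the hinge, 250 mm wide, 8 mm thick, mirror on its underside.
- lid_hinge (a point): Middle of the lid's hinge line, at the back top edge of the case, 58 mm above the bench; the axes turn with the lid: y along the hinge, the lid extends to its own -x.
- lid_tab (a point): Centre of the orange pull tab at the middle of the lid's free edge, 158 mm from the hinge line. The tab is 20 mm wide (along y) and 10 mm thick and sticks out 40 mm beyond the panel edge; this point is 23 mm beyond that edge. Axes as lid_hinge.
- stand: Fixed wooden stand, 210 mm (x) by 110 mm (y), with three aluminium tubes 68 mm apart along x, all leaning 25 degrees to the stand's -y; 32 mm outside, bore 24 mm wide and 60 mm deep, mouth about 78 mm above the bench. A spring clip above each mouth, on the upper side, presses the tool with about 7 N. Origin on the bench about under the middle tube's mouth.
- mandrel: Ring mandrel, 190 mm long, about 0.13 kg, standing tip down in one of the three tubes (which one varies). Origin at the tip, z along its axis to the handle end. Plain aluminium taper, 13 mm diameter at the tip to 22 mm at 100 mm, then a red round handle 24 mm in diameter from 100 to 190 mm.
- mandrel_grip (a point): On the mandrel's axis, 118 mm from the tip, low on the red handle: a good place to grip. Axes as the mandrel.
- mandrel_mid (a point): Middle of the mandrel's length, on its axis, 95 mm from the tip. Axes as the mandrel.
- burnisher: Dark steel burnisher with a pale wood handle, same taper, 160 mm long, in another tube; leave it there. Origin at the tip, z to the handle.
- reamer: Brass reamer with a blue handle, same taper, 165 mm long, in the remaining tube; leave it there. Origin at the tip, z to the handle.
- loupe: Black eye loupe, 34 mm diameter, 36 mm tall, loose; leave alone. Origin under its centre.
- jar: Small jar with white cap and yellow label, 48 mm diameter, 45 mm tall; leave alone. Origin under its centre.
- ring_box: Black ring box, 60 x 60 x 40 mm; leave alone. Origin under its centre.
- bench_block: Steel bench block, 65 x 65 x 22 mm, 0.7 kg; leave alone. Origin under its centre.
- hammer: Small hammer lying on the bench, 200 mm long; leave alone. Origin under its middle.

How it is judged:
By the outcome, as a careful person would: the job done as asked, in the order asked, and still so for the second after the job is handed in, with the robot touching nothing.
It also fails if it takes over 61 s, if anything falls off the work surface, if the arm or the gripper's body presses on something with over 40 N, if the wrist force passes 120 N, or if a joint passes its speed limit or range.

## Working session

There is one attempt and no reset: what is moved stays moved. The work goes in short steps, each a Python script; the robot and the scene stay as the last script left them, time stands still between calls to the robot, and variables do not carry over. Pictures are saved under pics/ and viewed, about 8 in all and at most 12, crops included, and the job is handed in when it is done.

```bash
mkdir -p pics
cat > h.py <<'E'
from bench import *
import numpy as np, cv2
from scipy.spatial.transform import Rotation as R
def w(cam,p):
    c=calibration(cam); return np.array(c["rotation"])@np.array(p)+np.array(c["position"])
def snap(cam,name):
    im,d=read_camera(cam); cv2.imwrite(f"pics/{name}.png",im[:,:,::-1]); return im,d
def pw(cam,d,u,v):
    c=calibration(cam);K=np.array(c["mtx"]);z=d[v,u]
    return w(cam,[(u-K[0,2])/K[0,0]*z,(v-K[1,2])/K[1,1]*z,z])
E
python3 - <<'E'
from h import *
np.set_printoptions(precision=1,suppress=True)
for cam in("scene","top"):
    im,d=snap(cam,cam+"0"); np.save(cam+"0.npy",d); c=calibration(cam); print(cam,c["position"],c["mtx"])
    for q in("lid_tab","lid_hinge","case","stand","mandrel","mandrel_grip","mandrel_mid","burnisher","reamer","loupe","jar","ring_box","bench_block","hammer"):
        r=spot_point(cam,q); print(q,[(round(x["p"],2),w(cam,x["location"])) for x in r[:2]])
a=cv2.imread("pics/scene0.png");b=cv2.imread("pics/top0.png")
E
```

```text
scene [1259.8  257.7  645.6] [[367.2   0.  313.4]
 [  0.  367.2 194.2]
 [  0.    0.    1. ]]
lid_tab [(0.72, array([2824. , 1821.8, 2209.8]))]
lid_hinge [(0.93, array([2714. , 1711.8, 2099.8]))]
case [(0.86, array([2841.7, 1839.6, 2227.6])), (0.7, array([3727.6, 2725.4, 3113.4]))]
stand [(0.67, array([2113. , 1110.8, 1498.8])), (0.56, array([3723.4, 2721.2, 3109.2]))]
mandrel []
mandrel_grip [(0.72, array([3641.2, 2639.1, 3027. ])), (0.48, array([3166.4, 2164.2, 2552.2]))]
mandrel_mid [(0.54, array([3638.3, 2636.2, 3024.1]))]
burnisher [(0.64, array([2243.4, 1241.2, 1629.2]))]
reamer [(0.34, array([3721.3, 2719.2, 3107.2]))]
loupe [(0.62, array([4105.5, 3103.3, 3491.3]))]
jar [(0.83, array([3175.8, 2173.7, 2561.7]))]
ring_box [(0.74, array([2106.9, 1104.8, 1492.8]))]
bench_block [(0.55, array([4417.7, 3415.5, 3803.5]))]
hammer [(0.85, array([2243. , 1240.9, 1628.8])), (0.35, array([3166.5, 2164.3, 2552.3]))]
top [ 341.1  -17.4 1176.7] [[412.7   0.  314.6]
 [  0.  412.7 198.7]
 [  0.    0.    1. ]]
lid_tab [(0.62, array([-162.2, -520.7,  673.5]))]
lid_hinge [(0.62, array([ -908.8, -1267.3,   -73.2]))]
case [(0.75, array([-1020.6, -1379.1,  -185. ])), (0.35, array([ -859.7, -1218.2,   -24.1]))]
stand [(0.72, array([-2018.1, -2376.6, -1182.5]))]
mandrel []
mandrel_grip [(0.62, array([-1865.1, -2223.6, -1029.4]))]
mandrel_mid [(0.79, array([-1877.3, -2235.8, -1041.7])), (0.6, array([-2268.9, -2627.4, -1433.3]))]
burnisher [(0.76, array([-1867.5, -2226. , -1031.9])), (0.64, array([-1527.6, -1886.1,  -692. ]))]
reamer [(0.55, array([-1832.8, -2191.3,  -997.2]))]
loupe [(0.71, array([-2274.7, -2633.2, -1439.1]))]
jar [(0.82, array([-1524.6, -1883.1,  -689. ]))]
ring_box [(0.72, array([-273.6, -632.1,  562. ]))]
bench_block [(0.81, array([-2651.1, -3009.6, -1815.4]))]
hammer [(0.59, array([-177.1, -535.6,  658.5]))]
```

View pics/scene0.png

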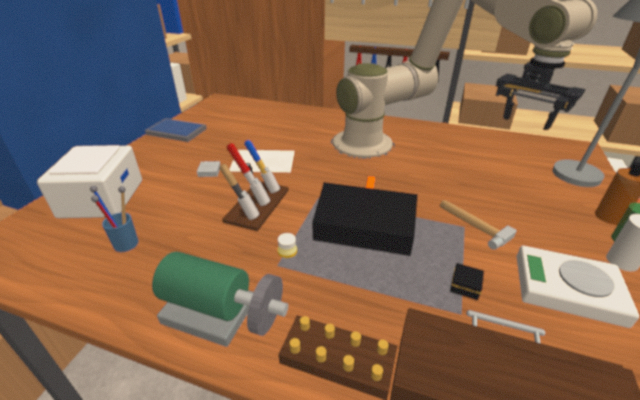

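View pics/top0.png

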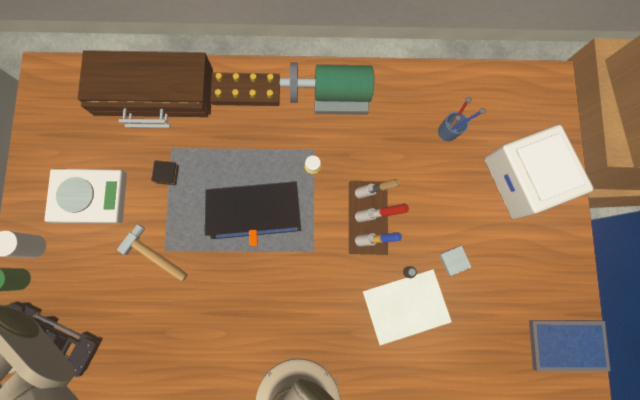

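The top view shows the case lid at about (252,210) with its tab at (253,238). The mandrel is the middle tool of the stand, with its mouth near (375,214) and handle end near (408,209). My conversion was wrong because "rotation" is not a 3x3 matrix, so I'll fix that.

```bash
sed -i 's/np.array(c\["rotation"\])@/ROT(c["rotation"])@/' h.py
cat >> h.py <<'E'
def ROT(r):
    r=np.array(r,float)
    if r.shape==(3,3): return r
    if r.shape==(4,): return R.from_quat(r).as_matrix()
    return R.from_euler("xyz",r).as_matrix()
np.set_printoptions(precision=1,suppress=True)
E
python3 - <<'E'
from h import *
for cam in("scene","top"):
    c=calibration(cam); d=np.load(cam+"0.npy"); print(cam,c["rotation"],"\n",ROT(c["rotation"]), read_position())
    for n in (("tab",253,238),("lid",252,210),("mhandle",405,210),("bench",300,300)) if cam=="top" else (("tab",370,183),("bench",200,300),("bench2",480,200),("mh",233,150)): print(n[0],pw(cam,d,*n[1:]))
    snap(cam,cam+"1")
    for q in("lid_tab","lid_hinge","case","stand","mandrel","mandrel_grip","mandrel_mid","burnisher","reamer","loupe","jar","hammer"):
        r=spot_point(cam,q); print(q,[(round(x["p"],2),w(cam,x["location"])) for x in r[:2]])
E
```

```text
scene [-2.2  0.   1.9] 
 [[-0.3  0.5 -0.8]
 [ 0.9  0.2 -0.3]
 [-0.  -0.8 -0.6]] [214.5 479.2 255.7]
tab [438.2 120.  111.5]
bench [916.  -88.8 105. ]
bench2 [248.1 423.   -0.9]
mh [ 507.3 -244.5  181.2]
lid_tab [(0.77, array([426.1, 118.8, 105.2]))]
lid_hinge [(0.76, array([575.6, 135.2,  63.4])), (0.58, array([ 498.4, -205.5,    3.5]))]
case [(0.74, array([512.2, 128.1,   0.5]))]
stand [(0.75, array([ 498.6, -208.3,    3.4]))]
mandrel []
mandrel_grip [(0.86, array([ 495.8, -227. ,  130.3]))]
mandrel_mid [(0.84, array([ 498.4, -220. ,  111. ]))]
burnisher [(0.47, array([ 375.1, -438.9,    0.9]))]
reamer []
loupe [(0.4, array([ 346. , -309. ,    2.6]))]
jar [(0.88, array([649.1, -34.1,  -0.9]))]
hammer [(0.73, array([379.2, 398.9,   0.7]))]
top [-3.  -0.  -1.6] 
 [[ 0.  -1.   0.2]
 [-1.  -0.  -0. ]
 [ 0.  -0.2 -1. ]] [214.5 479.2 255.7]
tab [426.4 117.1 109.4]
lid [502.7 125.2  85.7]
mhandle [ 490.7 -258.5  191.6]
bench [264.4  -4.6  -2.5]
lid_tab [(0.59, array([426.9, 119.6, 105. ]))]
lid_hinge [(0.96, array([570. , 134.9,  59.1]))]
case [(0.98, array([513.3, 127.1,  -1.3]))]
stand [(0.79, array([ 500.2, -209.8,   -3.8]))]
mandrel [(0.3, array([472. , 126. ,  43.4]))]
mandrel_grip [(0.77, array([ 494.4, -224.7,  130.5]))]
mandrel_mid [(0.81, array([ 496.9, -216.9,  108.8])), (0.27, array([ 495.7, -209.2,   -3.1]))]
burnisher [(0.58, array([ 567.4, -170.6,   25. ]))]
reamer [(0.55, array([ 430.8, -166.5,   25.4]))]
loupe [(0.62, array([471.8, 125.4,  40.6])), (0.61, array([ 344.6, -309.2,    0.1]))]
jar [(0.79, array([650.4, -36.4,   4. ]))]
hammer [(0.87, array([374.6, 395.5,  -1.1]))]
```

```bash
cat >> h.py <<'E'
def rpy(x,y,z): return R.from_matrix(np.array([x,y,z]).T).as_euler("xyz").tolist()
def frame(z,y):  # tool z, approx y
    z=np.array(z,float);z/=np.linalg.norm(z);x=np.cross(y,z);x/=np.linalg.norm(x);return rpy(x,np.cross(z,x),z)
E
python3 - <<'E'
from h import *
d=np.load("top0.npy"); P=np.array([pw("top",d,u,v) for v in range(186,232,3) for u in range(212,294,3)])
for it in range(5):
    c=P.mean(0);n=np.linalg.svd(P-c)[2][2];n*=np.sign(n[2]);e=abs((P-c)@n);P=P[e<max(2.5,np.percentile(e,0))]
print("plane n",n,"c",c,len(P),"tilt",np.arctan2(np.hypot(*n[:2]),n[2]),"dir",np.arctan2(n[1],n[0]))
# edges: tab (orange) pixels, case outline via dark pixels
im=cv2.imread("pics/top0.png").astype(int); b,g,r=im[...,0],im[...,1],im[...,2]
m=(r>180)&(g<130)&(b<60); m[:225]=0;m[250:]=0;m[:,:240]=0;m[:,265:]=0
T=np.array([pw("top",d,u,v) for v,u in np.argwhere(m)]);print("tab",len(T),np.median(T,0),T.min(0),T.max(0))
dark=((im.max(2)<35)).astype(np.uint8);dark[:,:195]=0;dark[:,308:]=0;dark[:175]=0;dark[245:]=0
cs=max(cv2.findContours(dark,0,1)[0],key=cv2.contourArea);print(cv2.minAreaRect(cs))
# mandrel red pixels
m=(r>130)&(g<60)&(b<60);m[:195]=0;m[225:]=0;m[:,:375]=0;m[:,415:]=0
T=np.array([pw("top",d,u,v) for v,u in np.argwhere(m)]);c=np.median(T,0);print("red",len(T),c,np.linalg.svd(T-T.mean(0))[2][0],T[T[:,1].argmin()],T[T[:,1].argmax()])
E
```

```text
plane n [0.8 0.  0.7] c [506.4 111.4  86.1] 9 tilt 0.8598117062315138 dir 0.011490653085502789
tab 110 [427.5 117.4 110.8] [408.1 108.1 101.4] [447.8 128.4 119. ]Traceback (most recent call last):
  File "<stdin>", line 11, in <module>
ValueError: max() iterable argument is empty
```

```bash
cat > k.py <<'E'
from h import *
yaw=.105; ex=np.array([np.cos(yaw),np.sin(yaw),0]); ey=np.array([-ex[1],ex[0],0]); ez=np.array([0,0,1.])
H=np.array([577,134.3,58.]); C=H-65*ex; C[2]=0
def lid(th,r=161): return H+r*(-np.cos(th)*ex+np.sin(th)*ez)
E
python3 - <<'E'
from k import *
q0=np.array(read_qpos())
best=min((( np.abs(np.array(j)-q0).max(),s) for s in(1,-1) if (j:=inverse_kinematics((lid(.3)+[0,0,70]).tolist(),frame(-ez,s*ey)))),)
print(best); s=best[1]; o=frame(-ez,s*ey)
for th in(.3,1,1.92): print(th,lid(th),inverse_kinematics((lid(th)-2*ez).tolist(),o))
grip(50)
move_ptp((lid(.3)+[0,0,70]).tolist(),o)
im,d=snap("wrist","w1")
for q in("lid_tab","lid_hinge"):
    print(q,[(round(x["p"],2),w("wrist",x["location"])) for x in spot_point("wrist",q)[:2]])
m=(im[...,0]>170)&(im[...,1]<140)&(im[...,2]<70)
print(m.sum()); T=np.array([pw("wrist",d,u,v) for v,u in np.argwhere(m)[::7]]);print(np.median(T,0),np.percentile(T,[2,98],axis=0)); print(np.linalg.svd(T-T.mean(0))[2])
print(read_time())
E
```

```text
Traceback (most recent call last):
ValueError: The truth value of an array with more than one element is ambiguous. Use a.any() or a.all()
```

Run:
```python
from k import *
q0=np.array(read_qpos())
best=min(( np.abs(np.array(j)-q0).max(),s) for s in(1,-1) if (j:=inverse_kinematics((lid(.3)+[0,0,70]).tolist(),frame(-ez,s*ey))) is not None)
print(best); s=best[1]; o=frame(-ez,s*ey)
for th in(.3,1,1.92): print(th,lid(th),inverse_kinematics((lid(th)-2*ez).tolist(),o))
grip(50)
move_ptp((lid(.3)+[0,0,70]).tolist(),o)
im,d=snap("wrist","w1")
for q in("lid_tab","lid_hinge"):
    print(q,[(round(x["p"],2),w("wrist",x["location"])) for x in spot_point("wrist",q)[:2]])
m=(im[...,0]>170)&(im[...,1]<140)&(im[...,2]<70)
print(m.sum()); T=np.array([pw("wrist",d,u,v) for v,u in np.argwhere(m)[::7]]);print(np.median(T,0),np.percentile(T,[2,98],axis=0)); print(np.linalg.svd(T-T.mean(0))[2])
print(read_time())
```

```text
(np.float64(1.4479605113144085), 1)
0.3 [424.  118.2 105.6] [ 0.   0.3  1.9  0.   0.9 -1.7]
1 [490.5 125.2 193.5] [ 0.   0.3  1.6  0.   1.2 -1.7]
1.92 [631.8 140.1 209.3] [ 0.   0.6  1.2  0.   1.4 -1.6]
lid_tab [(0.9, array([424.8, 116.1, 105.2]))]
lid_hinge [(0.88, array([578.1, 137. ,  57.1]))]
54
[448.6 115.6 102.7] [[415.  108.7 101.2]
 [450.9 130.2 109.3]]
[[ 0.9  0.4 -0.2]
 [ 0.4 -0.9  0.1]
 [-0.2 -0.1 -1. ]]
5.225
```

View pics/w1.png

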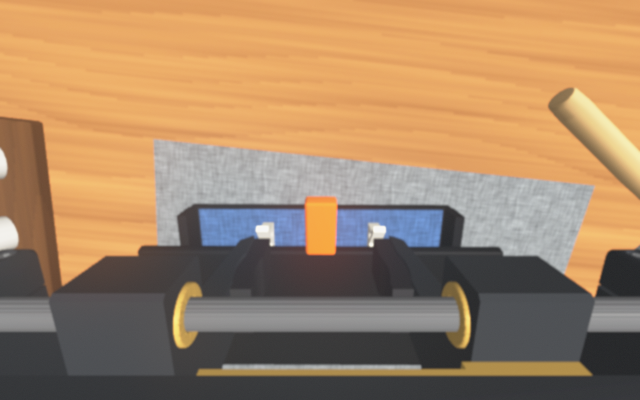

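The wrist view shows the lid ajar with the orange tab at (320,225), centred between the fingers and square to the jaws. I'll grip it and swing the lid open.

Run:
```python
from k import *
o=frame(-ez,ey)
print(line_to((lid(.3)-2*ez).tolist(),150,o,threshold=15))
grip(10,effort=12); print("w",read_gripper_width(),read_force())
for th in np.linspace(.3,1.92,11)[1:]:
    line_to((lid(th)-2*ez).tolist(),100,o)
print(read_gripper_width(),read_force(),read_position())
grip(50); p=np.array(read_position()); line_to((p+[0,0,90]).tolist(),200)
line_to((p+[-150,-30,110]).tolist(),250)
snap("scene","s2");
im,d=snap("top","t2");np.save("t2.npy",d)
for cam in("scene","top"):
  for q in("lid_tab","lid_hinge","cradle","mandrel_grip"):
    print(cam,q,[(round(x["p"],2),w(cam,x["location"])) for x in spot_point(cam,q)[:2]])
print(read_time())
a=cv2.imread("pics/scene2.png") if 0 else cv2.imread("pics/s2.png")
cv2.imwrite("pics/s2c.png",cv2.resize(np.hstack([a[100:300,180:460],cv2.imread("pics/t2.png")[130:330,180:460]]),None,fx=1.4,fy=1.4))
```

```text
False
w 19.571050584049523 [-0.2 -1.5  1.7]
19.605886441283257 [ 0.  -7.2 -8.5] [631.  139.1 204.1]
scene lid_tab [(0.55, array([635.6, 141.5, 201.9]))]
scene lid_hinge [(0.78, array([577.3, 138.2,  62.9]))]
scene cradle []
scene mandrel_grip [(0.77, array([ 498.3, -229.9,  132.2])), (0.62, array([649.3, -31.5,  -1.2]))]
top lid_tab [(0.96, array([637.6, 139.5, 202.6]))]
top lid_hinge []
top cradle [(0.62, array([471.1, 122.5,  42.8]))]
top mandrel_grip [(0.81, array([ 495.8, -223.3,  130.5]))]
12.975
```

View pics/s2c.png

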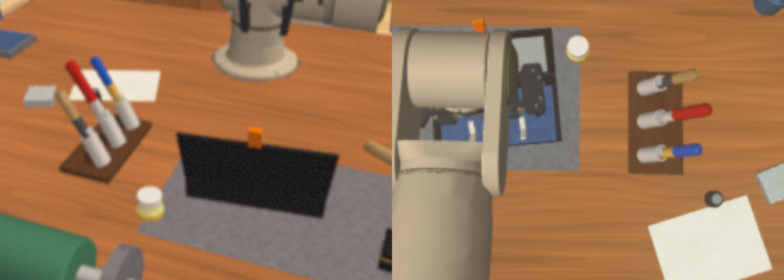

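The lid stands at about 112° by both cameras, with the tab at (637,140,202) and the arm clear. The other objects look undisturbed. Next I'll approach the mandrel from the +y side.

```bash
cat >> k.py <<'E'
sy=-.03; sx=np.array([np.cos(sy),np.sin(sy),0]); sv=np.array([-sx[1],sx[0],0])
def gz(b): return -np.cos(b)*sv-np.sin(b)*ez
ax=-np.sin(np.radians(25))*sv+np.cos(np.radians(25))*ez
G=np.array([495.8,-226.2,130.5])
def ik(p,o): return inverse_kinematics(np.array(p).tolist(),o)
E
python3 - <<'E'
from k import *
t=np.radians(10)
for b in(25,32,40):
  z=gz(np.radians(b))
  for s in(1,-1):
    o=frame(z,s*sx)
    print(b,s,[None if (j:=ik(p,o)) is None else np.round(j,2) for p in(G-120*z,G+2*z,G+120*ax)])
    # place
    for tt in(0,10):
      zz=np.sin(np.radians(tt))*ex-np.cos(np.radians(tt))*ez
      print("  place",tt,None if (j:=ik(C-35*ex-23*ey+41*ez,frame(zz,s*ex))) is None else np.round(j,2))
E
```

```text
25 1 [None, None, None]
  place 0 [-0.   0.5  1.8 -0.   0.8 -0.1]
  place 10 [-0.   0.5  1.9  0.1  0.6 -0.2]
25 -1 [None, None, None]
  place 0 None
  place 10 None
32 1 [array([-0.1,  0.5,  1.7, -1.1,  1.2,  0.6]), None, array([-0.4,  0.4,  1.7, -1.2,  1. ,  0.3])]
  place 0 [-0.   0.5  1.8 -0.   0.8 -0.1]
  place 10 [-0.   0.5  1.9  0.1  0.6 -0.2]
32 -1 [array([-0.1,  0.5,  1.7, -1.1,  1.2, -2.6]), None, array([-0.4,  0.4,  1.7, -1.2,  1. , -2.8])]
  place 0 None
  place 10 None
40 1 [array([-0.1,  0.4,  1.7, -1. ,  1.1,  0.4]), array([-0.3,  0.5,  1.8, -1.2,  0.9,  0.5]), array([-0.4,  0.4,  1.7, -1. ,  1. ,  0.2])]
  place 0 [-0.   0.5  1.8 -0.   0.8 -0.1]
  place 10 [-0.   0.5  1.9  0.1  0.6 -0.2]
40 -1 [array([-0.1,  0.4,  1.7, -1. ,  1.1, -2.8]), array([-0.3,  0.5,  1.8, -1.2,  0.9, -2.6]), None]
  place 0 None
  place 10 None
```

Run:
```python
from k import *
z=gz(np.radians(42)); o=frame(z,sx)
grip(46)
move_ptp((G-120*z).tolist(),o)
im,d=snap("wrist","w3"); np.save("w3.npy",d)
for q in("mandrel_grip","mandrel_mid","mandrel","stand","burnisher","reamer"):
    print(q,[(round(x["p"],2),w("wrist",x["location"])) for x in spot_point("wrist",q)[:2]])
r,g,b=[im[...,i].astype(int) for i in range(3)]
m=((r>110)&(g<60)&(b<60)).astype(np.uint8); n,l,st,ce=cv2.connectedComponentsWithStats(m); k=1+st[1:,4].argmax(); print(st[k],ce[k])
T=np.array([pw("wrist",d,u,v) for v,u in np.argwhere(l==k)[::5]]);T=T[np.linalg.norm(T-np.median(T,0),axis=1)<70]
c=T.mean(0);u=np.linalg.svd(T-c)[2][0];u*=np.sign(u[2]);t=(T-c)@u;print("red axis",np.round(u,3),"ax",np.round(ax,3),c,np.percentile(t,[1,99]),c+u*np.percentile(t,1))
print(read_time())
```

```text
mandrel_grip [(0.71, array([ 497.5, -227. ,  127.4]))]
mandrel_mid [(0.62, array([ 495.1, -212.6,  106.9]))]
mandrel []
stand [(0.55, array([ 496.2, -209.5,   -4.2]))]
burnisher []
reamer []
[516 223  23  39 172] [526.4 241.7]
red axis [ 0.2 -0.   1. ] ax [-0.  -0.4  0.9] [ 775.  -437.2   98.9] [-26.4  26.2] [ 770.1 -437.1   72.9]
15.375
```

View pics/w3.png

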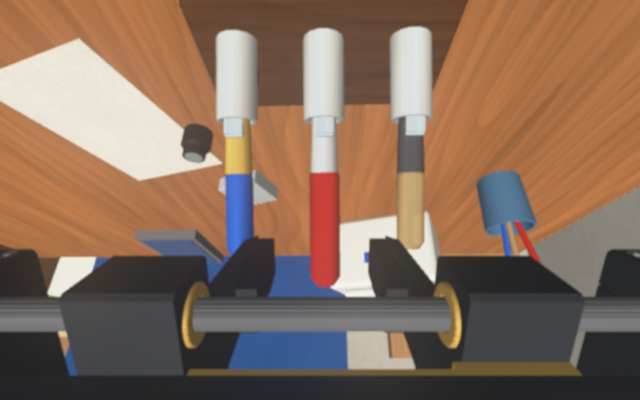

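The view shows the mandrel at column 323, centred between the fingers (250/395), with both neighbours outside them. I'll go in, grip and pull along the axis.

Run:
```python
from k import *
z=gz(np.radians(42)); o=frame(z,sx)
print(line_to((G+2*z).tolist(),120,o,threshold=15),read_position())
grip(15,effort=35); print("w",read_gripper_width(),read_force())
p=np.array(read_position())
line_to((p+40*ax).tolist(),60); print(read_force(),read_gripper_width())
line_to((p+125*ax).tolist(),120); print(read_force(),read_gripper_width(),read_position())
snap("scene","s4")
for q in("mandrel_grip","mandrel_mid","mandrel"):
    print(q,[(round(x["p"],2),w("scene",x["location"])) for x in spot_point("scene",q)[:2]])
im,d=snap("wrist","w4"); np.save("w4.npy",d)
for q in("mandrel_grip","mandrel_mid","mandrel"):
    print(q,[(round(x["p"],2),w("wrist",x["location"])) for x in spot_point("wrist",q)[:2]])
print(read_time())
cv2.imwrite("pics/c4.png",np.hstack([cv2.resize(cv2.imread("pics/s4.png")[80:280,180:380],(400,400)),cv2.imread("pics/w4.png")[:,120:520]]))
```

```text
False [ 496.  -227.4  129.6]
w 22.654442435183753 [ 1.6 -0.7  1.5]
[-0.6 -1.5 -1.4] 23.040085922090487
[-0.9 -0.1 -1.2] 22.759475294921184 [ 494.4 -280.2  242. ]
mandrel_grip [(0.59, array([ 496.5, -283.7,  240.2]))]
mandrel_mid [(0.85, array([ 498.2, -273.6,  225.4]))]
mandrel [(0.71, array([ 499.5, -221.2,  134.5])), (0.27, array([ 376.3, -440. ,    0.2]))]
mandrel_grip [(0.87, array([ 495.8, -276. ,  241. ]))]
mandrel_mid [(0.88, array([ 493.5, -267.9,  221.3]))]
mandrel []
19.1
```

View pics/c4.png

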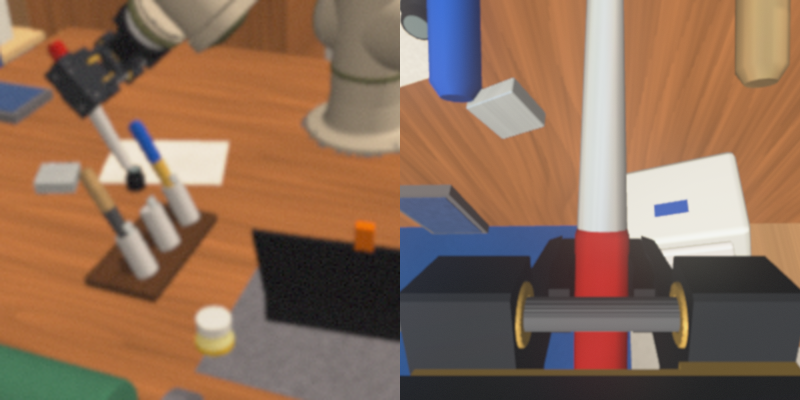

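The mandrel is clear of the tube and held straight, with the red/silver boundary at wrist pixel (322,231). The other two tools are still in place. I'll measure the grip offset and the V rests now that the top view is free.

Run:
```python
from k import *
d=np.load("w4.npy"); z=gz(np.radians(42)); g=np.array(read_position())-2*z
for v in(225,231,236): print(v,"s along axis",(pw("wrist",d,322,v)-g)@ax, pw("wrist",d,322,v))
im,d=snap("top","t5")
for q in("cradle","lid_tab","lid_hinge","case"): print(q,[(round(x["p"],2),w("top",x["location"])) for x in spot_point("top",q)[:1]])
m=(im.min(2)>135).astype(np.uint8); m[:180]=0;m[245:]=0;m[:,:200]=0;m[:,300:]=0
n,l,st,ce=cv2.connectedComponentsWithStats(m)
for k in range(1,n):
  if st[k,4]>15:
    T=np.array([pw("top",d,u,v) for v,u in np.argwhere(l==k)]); print(st[k],np.median(T,0),T.min(0),T.max(0))
print("exp",C-35*ex-50*ey,C-35*ex+50*ey)
cv2.imwrite("pics/c5.png",cv2.resize(cv2.imread("pics/t5.png")[140:260,190:310],None,fx=5,fy=5))
```

```text
225 s along axis -22.80400534470475 [ 495.3 -259.   228.2]
231 s along axis -20.305126065275807 [ 495.2 -261.   230. ]
236 s along axis -18.343459176848484 [ 495.2 -261.4  232. ]
cradle [(0.62, array([472.6, 126.7,  46.1]))]
lid_tab [(0.65, array([638.7, 139.7, 199.7]))]
lid_hinge [(0.65, array([570.6, 134.6,  58.9]))]
case []
[208 180  82   8 345] [579.4 173.5  80.2] [341.1 -17.4  66.4] [ 589.9  242.2 1176.7]
[281 188   8   9  57] [558.7  40.3  55.9] [549.2  31.5  44.1] [570.5  51.3  59.5]
[216 194   8   8  58] [539.9 220.4  55.8] [530.4 208.9  50.4] [551.2 230.   62. ]
[270 213   6  17  66] [482.9  72.7  37. ] [459.1  66.   13.5] [502.2  83.1  50.9]
[234 216   6  17  71] [473.8 172.6  39.2] [447.5 166.3  13. ] [492.5 184.5  49.9]
[298 224   2  12  23] [416.3  -5.7 427.6] [407.1  -6.  423.5] [427.1  -3.9 430. ]
exp [482.8  74.1   0. ] [472.3 173.5   0. ]
```

View pics/c5.png

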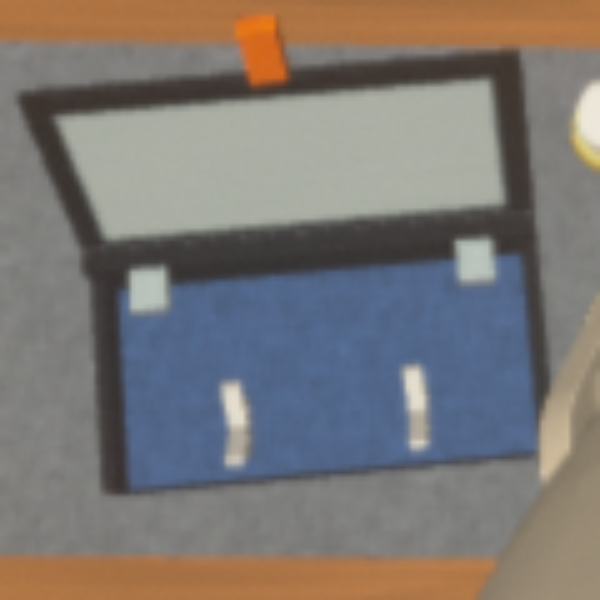

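```bash
cat >> k.py <<'E'
CR=np.array([477.,124.,41.])
def place(t=10,slope=.035,off=24.5):
    zg=gz(np.radians(42)); Rg=R.from_euler("xyz",frame(zg,sx)).as_matrix()
    a=-np.cos(slope)*ey+np.sin(slope)*ez
    y=np.cos(np.radians(t))*ex+np.sin(np.radians(t))*ez; y-=a*(a@y); y/=np.linalg.norm(y)
    yg=Rg[:,1]; Mg=np.array([yg,ax,np.cross(yg,ax)]).T; Mp=np.array([y,a,np.cross(y,a)]).T
    Rp=Mp@Mg.T@Rg
    return CR+off*a+2*Rp[:,2], R.from_matrix(Rp).as_euler("xyz").tolist(), Rp
E
python3 - <<'E'
from k import *
p,o,Rp=place(); print(p,"\n",Rp)
up=[495,-200,320]
print(ik(up,read_orientation()),[ik(p+h*ez,o) for h in(170,60,0)])
try:
    line_to(up,200)
except Unreachable as e: print("U",e); line_to((np.array(read_position())+[0,40,40]).tolist(),150)
move_ptp((p+170*ez).tolist(),o)
print(read_position(),read_force(),read_gripper_width())
print(line_to((p+35*ez).tolist(),150,None,threshold=15))
snap("scene","s6"); im,d=snap("wrist","w6")
print([(q,w(c,x["location"]),x["p"]) for c in("scene","wrist") for q in("mandrel_mid","lid_tab") for x in spot_point(c,q)[:1]],read_time())
cv2.imwrite("pics/c6.png",np.hstack([cv2.resize(cv2.imread("pics/s6.png")[100:300,250:450],(400,400)),cv2.imread("pics/w6.png")[:,120:520]]))
E
```

```text
[479.8 100.2  40. ] 
 [[-0.2  1.   0.1]
 [ 1.   0.1  0.3]
 [ 0.3  0.2 -1. ]]
[-0.3  0.3  1.6 -0.9  1.2  0. ] [array([-0.2,  0.2,  1.8,  0.3,  1.1, -0.5]), array([-0.2,  0.4,  1.9,  0.4,  0.8, -0.6]), array([-0.2,  0.5,  1.9,  0.5,  0.7, -0.7])]
[479.9  99.4 209.7] [ 0.7  0.5 -1.7] 22.87849161275942
False
[('mandrel_mid', array([480.4, 117. ,  78.7]), 0.7), ('mandrel_mid', array([478.3, 127.2,  77.6]), 0.76)] 22.6167
```

View pics/c6.png

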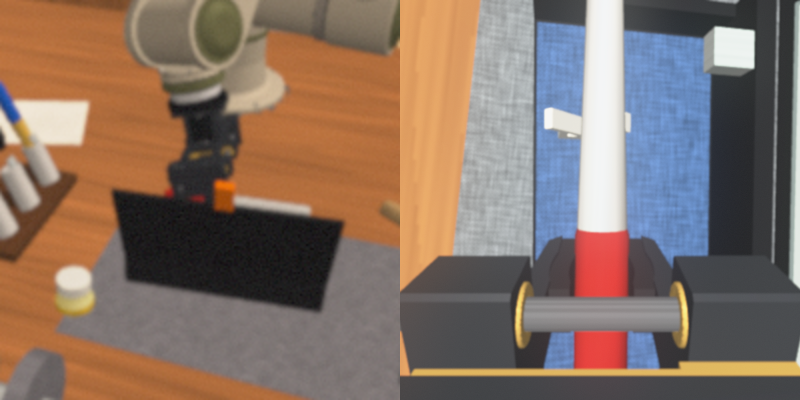

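The mandrel is level over the case, and the far V rest shows at wrist pixels (265–350, 110–135). I'll check the rest's centre in 3D against the mandrel axis before lowering.

Run:
```python
from k import *
im,d=read_camera("wrist"); p,o,Rp=place()
def loc(P): Q=P-np.array([CR[0],CR[1],0]); return np.stack([Q@ex,Q@ey,Q[:,2]],1)
for n,(u0,u1,v0,v1) in {"rest":(262,354,95,142)}.items():
    m=np.zeros(d.shape,bool); m[v0:v1,u0:u1]=im[v0:v1,u0:u1].min(2)>150
    L=loc(np.array([pw("wrist",d,u,v) for v,u in np.argwhere(m)]))
    rest=L[(L[:,2]<52)&(L[:,2]>12)]; man=L[L[:,2]>60]
    top=rest[rest[:,2]>44]
    print(len(rest),rest.min(0),rest.max(0),"tops",len(top),np.percentile(top,[5,50,95],axis=0)); print("mandrel",np.percentile(man,[3,50,97],axis=0))
```

```text
Traceback (most recent call last):
  File "h.py", line 10, in pw
    return w(cam,[(u-K[0,2])/K[0,0]*z,(v-K[1,2])/K[1,1]*z,z])
  File "h.py", line 5, in w
    c=calibration(cam); return ROT(c["rotation"])@np.array(p)+np.array(c["position"])
ValueError: time passes only in moves, steps and waits
```

Run:
```python
from k import *
im,d=read_camera("wrist"); c=calibration("wrist"); K=np.array(c["mtx"]); Rc=ROT(c["rotation"]); pc=np.array(c["position"])
m=np.zeros(d.shape,bool); m[95:142,262:354]=im[95:142,262:354].min(2)>150
v,u=np.nonzero(m); z=d[m]; P=np.stack([(u-K[0,2])/K[0,0]*z,(v-K[1,2])/K[1,1]*z,z],1)@Rc.T+pc
Q=P-[CR[0],CR[1],0]; L=np.stack([Q@ex,Q@ey,Q[:,2]],1)
rest=L[(L[:,2]<52)&(L[:,2]>12)]; man=L[L[:,2]>60]; top=rest[rest[:,2]>43]
print(len(rest),rest.min(0),rest.max(0)); print("tops",np.percentile(top,[5,50,95],axis=0)); print("mandrel",np.percentile(man,[3,50,97],axis=0))
```

```text
957 [-24.9  43.1  12. ] [29.5 71.2 47.2]
tops [[-23.4  45.   43.1]
 [-19.3  49.6  44.7]
 [ 20.9  54.1  46.4]]
mandrel [[-8.9 32.7 78.1]
 [-1.6 41.6 84.8]
 [ 8.3 50.7 86.9]]
```

Rest and mandrel agree to about 1 mm, so I'll lower gently to contact.

Run:
```python
from k import *
p,o,Rp=place()
print(line_to((p+6*ez).tolist(),80,None,threshold=6),read_position()[2])
print(line_to((p-6*ez).tolist(),15,None,threshold=4),read_position(),read_force())
grip(27); dwell(.2); print(read_gripper_width(),read_force()); grip(44)
dwell(.2)
line_to((np.array(read_position())-Rp[:,2]*60).tolist(),120)
q=np.array(read_position()); line_to((q+[-120,-60,120]).tolist(),250)
move_ptp([300,-130,330],frame(-ez,ey))
im,d=snap("top","t7"); im,_=snap("scene","s7")
for c in("top","scene"):
  for n in("mandrel_mid","lid_tab","lid_hinge","jar","loupe"): print(c,n,[(w(c,x["location"]),round(x["p"],2)) for x in spot_point(c,n)[:1]])
print(read_time())
cv2.imwrite("pics/c7.png",np.hstack([cv2.resize(cv2.imread("pics/t7.png")[130:250,190:310],(500,500)),cv2.resize(cv2.imread("pics/s7.png")[120:270,190:430],(300,188)).repeat(1,0) if 0 else cv2.resize(cv2.imread("pics/t7.png")[150:330,310:418],(300,500))]))
```

```text
False 45.77318328560147
True [479.9 100.3  45. ] [-0.7  0.8  3.2]
27.0465460272228 [-0.9 -0.   0.1]
top mandrel_mid [(array([474.1, 125.6,  42.9]), 0.65)]
top lid_tab [(array([640.3, 141.4, 198.8]), 0.71)]
top lid_hinge [(array([569.3, 134.3,  59.3]), 0.95)]
top jar [(array([650.2, -33.5,   0.8]), 0.51)]
top loupe [(array([ 342.1, -311.4,   -0.7]), 0.39)]
scene mandrel_mid []
scene lid_tab [(array([634.8, 142. , 202.2]), 0.96)]
scene lid_hinge [(array([574.1, 138.3,  56.2]), 0.7)]
scene jar [(array([648.5, -34.1,   0.1]), 0.56)]
scene loupe [(array([ 343.6, -312.7,    5.9]), 0.68)]
28.2583
```

View pics/c7.png

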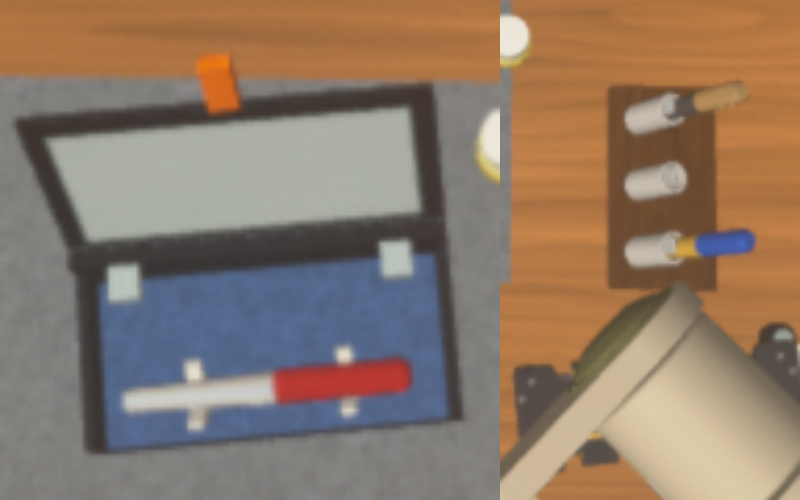

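The mandrel lies centred on both rests (rests at columns 193/345, mandrel 122–411), and the other tools are in place. I'll check the lid angle with a plane fit to its back.

Run:
```python
from k import *
im,d=read_camera("scene"); c=calibration("scene"); K=np.array(c["mtx"]); Rc=ROT(c["rotation"]); pc=np.array(c["position"])
v,u=np.mgrid[150:260,280:440]; z=d[v,u]; P=np.stack([(u-K[0,2])/K[0,0]*z,(v-K[1,2])/K[1,1]*z,z],-1)@Rc.T+pc
Q=P-H; a,b=Q@ex,Q@ey
s=(im[v,u].max(2)<60)&(abs(b)<115)&(P[...,2]>75)&(P[...,2]<175)&(a>-20)&(a<90)
X=P[s];
for _ in range(4):
    m=X.mean(0);n=np.linalg.svd(X-m,full_matrices=False)[2][2];n*=np.sign(n@ex); e=abs((X-m)@n); X=X[e<3]
print(len(X),n,"angle",np.degrees(np.pi/2+np.arctan2(-n[2],n@ex)),np.degrees(np.pi/2-np.arctan2(-n[2],n@ex)),"yaw",np.arctan2(n[1],n[0]),"centre off",(m-H)@ex,m[2]-58,read_time())
```

```text
2422 [ 0.9  0.1 -0.4] angle 111.98696492185645 68.01303507814355 yaw 0.10119142658180288 centre off 35.33349395322395 69.72021176960948 28.3083
```

```bash
python3 -c "
from bench import *
print(hand_in())"
```

```text
the job is handed in; nothing more can be done
None
```

The job is done and handed in at about 28 s on the robot's clock, well inside the 61 s limit.

I opened the lid by its tab first, then pulled the mandrel out along its tube axis. I lowered it onto the V rests until it touched lightly, let go, and backed the arm clear.

**Lid:** a plane fit to its back gives 112°. Tab positions from the point network suggest 112–116°, so the methods disagree by a few degrees.

**Mandrel:** in the top view it lies across both rests, centred to within about 1 mm. First contact came about 5 mm above the nominal height, probably because the thick handle rides higher in its V. The scene camera could not confirm its position because the lid hides it.

**Everything else:** the burnisher and reamer are still in the stand. The jar and loupe measured within about 4 mm of where they started, which is the measuring error. I did not re-measure the ring box, bench block or hammer at the end, but the arm never went near them at bench height.

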